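Flip the ratchet to tighten and clamp the saddle block

ROBOT

A 6-joint arm with a two-finger parallel gripper is mounted at the origin on the work surface. World frame = base frame: x ahead of the robot, y to its left, z up, the work surface at z = 0. Lengths are in m, angles in degrees, forces in N, time in s.
With the tool pointing down it reaches from about 0.3 to 0.75 m from the base axis. Payload 8.5 kg.
Tool frame: the origin (TCP) lies at the very end of the fingers, on their centre line; the grasp point (between the pads) lies 19 mm behind it; z points along the fingers, y is the direction in which the jaws open and shut (so a half turn about z gives the same grasp; the last joint's range is limited). The gripper opens to 85 mm and grips with 20 to 120 N. Pads are 22 mm wide; open, the fingers measure 114 mm over their backs; the gripper's body (76 mm by 85 mm) begins 54 mm behind the grasp point. The pads swing forward as they close: fully open they stand 13 mm farther back than shut.
Start: joints at [-89.399, 21.807, 74.336, -0, 83.858, -12.336], TCP at [0.123, -0.536, 0.231] pointing down, gripper open.
Joint ranges: [-178.18, 178.18], [-50.72, 133.34], [12.68, 142.11], [-81.47, 261.47], [9.98, 163.14], [-165.26, 165.26]. Speed limits (degrees/s): [136.94, 136.94, 180, 180, 180, 180].

INTERFACE

Orientations are given as a 3x3 rotation matrix whose columns are the frame's x, y, z axes.
In Python, from rig import env, vision, close_job, spotter gives the robot as it stands. The module is installed in compiled form; this text tells all that it offers.
- The arm moves only by the tool jog_arm, never from a script. Its argument "plan" is a list that holds one entry, the list of rows, each a list of 6 numbers: the shift along the tool's x, y, z in units of 40 mm (1.0 is 40 mm), then the turn, a rotation vector about the tool's x, y, z in units of 0.15 rad (1.0 is 0.15 rad). A call has 1 to 10 rows; each row shifts and turns the commanded pose from where the row before left it, along the tool's axes as they then stand; what a row does not reach is not made up. A row lasts 1/10 s, in which the tool goes at most 50 mm and 8.59 degrees, less where a joint would pass 70% of its speed; a pose out of reach is approached as far as the arm can. A call with a number of a shift or a turn outside -1 to 1 is refused whole. A call with a gripper value outside its range is refused whole. "grip" is the opening, from -1 (shut) to 1 (fully open), set as the call begins (left out, the last holds). The fingers move at their own pace and stop on an object; "squeeze" is the grip in N (left out, the last holds). Time passes only in rows, so rows that do not move let the fingers close. It gives the time, the measured TCP pose, the force and the opening at its end, in the units of the state.
- env.observe(): the state, without advancing time (a new reading comes with each control period).
- vision.get_image(name): name is "scene" or "side" or "wrist"; returns (picture, depth): 384x512x3 uint8, red, green, blue; 384x512 float32, m along the optical axis (not along the pixel's ray), 0 where there is no reading.
- vision.camera_info(name): a dict with "fx", "fy", "cx", "cy" (pixels), "rvec" (rotation vector, rad) and "tvec" (3), from world to camera coordinates, as OpenCV has them. Camera axes: x right, y down, z forward; pixel columns grow to the right and rows downward; lengths in m; the calibration is good to about 2 mm. A picture is of the moment at which its call begins: read the wrist's pose just before it. camera_info takes no time and is no camera call; for the wrist camera it gives the pose at the moment of the call.
- close_job(): hands the job in, once; it reports no verdict.
Trained networks look in the newest picture that a camera, given by its name, has taken for a name from the list of things; names that differ only in an ending like _2 or _b are one class to them, and where a whole thing is asked for, a point or a joint stands for the part that bears it (a point fixed in the world has none). Each returns a list of dicts, best first, with "score" (0 to 1); they miss things now and then, are a little off and sometimes report something else, mostly with a low value. They report only what shows in the picture. A call takes as long as a camera call. They do not tell look-alikes from the thing itself.
- spotter.trace(camera, query): "pixels" (384x512 bool, what is visible of it) and "rect" ([left, top, right, bottom] in pixels, round what is visible of it).
The state is a dict: "time_s": time; "q": joint angles; "qvel": joint speeds; "joint_efforts": joint torques, N m; "position": TCP position; "tool_rot": TCP orientation; "ft_force": force on the tool from outside, world axes, zero at the start; "wrist_torque": the same for the moment, N m; "grip_width": finger opening in m.
Only numpy, scipy, OpenCV 4.12 (cv2) and the standard library are available. Lean on these libraries where they do the work, as an engineer would, in place of code of your own. Each camera call takes 0.05 s, during which the arm holds its last target.

TASK

The black saddle block lies loose in the blue ratchet clamp, and the ratchet was left on loosen. Flip the red pawl tab over to tighten, then swing the handle by its knob clockwise until the finger has pushed the block home against the rubber pad and holds it firmly - pull up to about 10 N at the knob, never beyond 13 N or the block is over-tightened. Turn the clamp only through its handle, let go with the ratchet still on tighten, and leave the other things on the bench alone.

Things in the scene. Friction and masses are not known exactly. Their poses are not given: they have to be found in the camera images.
- fixture: Blue clamp fixture bolted to the bench (place and yaw vary): plate 200 x 195 x 12 mm. Origin on the bench, on the vertical spindle axis. The handle points to its -x at handle angle 0; the block lies on the plate at +x, -y. Only the knob and the tab stand higher than z = 118 mm.
- wheel (a point): Centre of the steel ratchet wheel on the spindle axis, 90 mm above the bench: 12 teeth (0.52 rad each), 84 mm across, 12 mm thick.
- pad (a point): Middle of the face of the black rubber stop pad (at y = -60 mm in the fixture's frame, facing +y), 85 mm long, 28 mm tall, backed by stiff springs (15 N per mm).
- handle (a joint): Handle angle about the spindle axis, rad: 0 = pointing to the fixture's -x, positive = clockwise from above = tightening (the knob moves towards the fixture's +y). Travel -0.85 to +0.85; it stays where it is left. Moving the handle alone takes about 1 N at the knob.
- knob (a point): Centre of the black round upright knob at the handle's end: 26 mm diameter, z = 118 to 160 mm, its axis 165 mm from the spindle axis. The grey handle bar under it is 22 mm wide, top at z = 112 mm.
- pawl (a joint): Pawl lever angle on the handle, rad, -0.34 to +0.34, sprung over centre (snaps over at 1 to 2 N on the tab). Negative = loosen (start): the handle clicks freely clockwise and carries the wheel only counter-clockwise. Positive = tighten: the reverse. With a pawl tip resting on a tooth it reads +-0.10 until the handle moves on. Pushing the tab clockwise about the spindle makes it positive.
- tab (a point): Centre of the red thumb tab of the pawl lever, upright above the handle bar: 16 mm along the handle, 8 mm thick across it, z = 114 to 150 mm. It is 32 mm outwards of the pawl's pivot, which lies on the handle's centre line 62 mm from the spindle axis; the tab swings 10.5 mm to either side of that line.
- clamp_finger: Spindle with wheel, orange clamp finger and roller, one piece. Turns clockwise to tighten, stays where left. Turning it through the handle takes about 5 N at the knob while free, 1 N more while the block slides. Against the pad the roller presses the block with F newtons at about 5 + 0.35 F newtons on the knob (14 N at 10 N), all read while the knob creeps on; at a standstill friction carries part.
- roller (a point): Centre of the brass roller on the clamp finger (18 mm diameter, z 15 to 41 mm, 58 mm from the spindle axis); tightening swings it against the block's +y side.
- block: Black saddle block to be clamped, 75 x 45 x 44 mm, origin at the centre of its underside, x along its length; loose on the plate, up to 8 mm short of the pad. Home against the pad its origin is at y = -37.5 mm in the fixture's frame; a good clamp presses the pad in about 1 mm more.
- spare_a: Spare black saddle block like the clamped one, bystander, 75 x 45 x 44 mm; origin at the centre of its underside.
- spare_b: Spare black saddle block like the clamped one, bystander, 75 x 45 x 44 mm; origin at the centre of its underside.
- can_a: Bystander: blue and grey spray can, 54 mm diameter, 180 mm tall; origin at the centre of its underside.
- can_b: Bystander: blue and grey spray can, 54 mm diameter, 180 mm tall; origin at the centre of its underside.
- tape: Bystander: roll of yellow tape lying flat, 90 mm across, 24 mm high; origin at the centre of its underside.
- driver: Bystander: yellow-handled screwdriver lying on the bench, 170 mm long.
- jar: Bystander: grey jar with black lid, 64 mm diameter, 75 mm tall; origin at the centre of its underside.
Mind the look-alikes: they are no part of the job. What is shaped like the block but white is not meant.

How it is judged:
By the outcome, as a careful person would: the job done as asked, in the order asked, and still so for the second after the job is handed in, with the robot touching nothing.
It also fails if it takes over 61 s, if anything falls off the work surface, if the arm or the gripper's body presses on something with over 40 N, if the wrist force passes 120 N, or if a joint passes its speed limit or range.

## Working session

There is one attempt and no reset: what is moved stays moved. The work goes in short steps, Python scripts to look and compute and a tool call to move; the robot and the scene stay as the last step left them, time stands still between calls to the robot, and variables do not carry over. Pictures are saved under pics/ and viewed, and the job is handed in when it is done.

Besides the shell and the picture viewer there is one more tool, called after ">>>" as name(argument=value, ...), one argument or row to a line, values as JSON. jog_arm: Moves the arm, as the interface text tells. Its arguments: {"type":"object","properties":{"plan":{"type":"array"},"grip":{"type":"number"},"squeeze":{"type":"number"}},"required":["plan"]}

```bash
mkdir -p pics; cat > h.py <<'E'
import numpy as np, cv2
from rig import env, vision, close_job, spotter
def cam(n):
    c=vision.camera_info(n); R=cv2.Rodrigues(np.array(c['rvec'],float))[0]; return c,R,np.array(c['tvec'],float)
def pts(n,depth,mask=None):
    c,R,t=cam(n); v,u=np.nonzero((depth>0)&(mask if mask is not None else True)); z=depth[v,u]
    P=np.c_[(u-c['cx'])/c['fx']*z,(v-c['cy'])/c['fy']*z,z]; return (P-t)@R,u,v
def proj(n,p):
    c,R,t=cam(n); q=R@np.array(p)+t; return q[0]/q[2]*c['fx']+c['cx'],q[1]/q[2]*c['fy']+c['cy']
def ray_z(n,u,v,z):
    c,R,t=cam(n); d=R.T@np.array([(u-c['cx'])/c['fx'],(v-c['cy'])/c['fy'],1]); o=-R.T@t
    return o+d*(z-o[2])/d[2]
def save(n,f):
    im,d=vision.get_image(n); cv2.imwrite('pics/'+f,im[:,:,::-1]); np.save('pics/'+f+'.npy',d); return im,d
E
python3 - <<'E'
from h import *
for n in ('scene','side','wrist'): save(n,n+'1.png')
for n in ('scene','side'):
  for q in ('fixture','knob','tab','pad','block','roller','wheel','handle','pawl'):
    try:
      for r in spotter.trace(n,q)[:3]: print(n,q,round(r['score'],2),r['rect'])
    except Exception as e: print(n,q,e)
s=env.observe();print(s['time_s'],s['position'],s['tool_rot'],s['ft_force'])
E
```

```text
scene fixture 0.74 [225.7, 160.6, 297.9, 271.6]
scene knob 0.84 [238.5, 162.0, 268.6, 218.6]
scene tab 0.64 [245.5, 182.1, 269.4, 211.9]
scene block 0.93 [162.6, 230.5, 180.8, 252.8]
scene block 0.9 [250.7, 163.7, 271.6, 187.1]
scene block 0.89 [241.8, 229.9, 261.6, 259.3]
scene roller 0.58 [245.6, 204.9, 274.4, 244.0]
scene wheel 0.89 [222.9, 161.3, 300.4, 274.1]
scene handle 0.25 [221.2, 160.9, 301.8, 274.2]
scene pawl 0.59 [245.9, 181.3, 270.2, 210.1]
side fixture 0.62 [239.5, 179.0, 314.3, 234.5]
side fixture 0.33 [296.9, 303.9, 321.7, 348.5]
side knob 0.68 [237.5, 183.3, 280.9, 216.5]
side knob 0.57 [264.0, 184.4, 284.5, 201.8]
side tab 0.48 [299.3, 302.7, 319.3, 346.7]
side block 0.86 [203.5, 211.6, 222.9, 236.9]
side block 0.8 [261.6, 157.3, 278.6, 168.2]
side block 0.67 [305.9, 244.4, 331.4, 264.8]
side roller 0.65 [267.0, 187.6, 285.3, 206.6]
side wheel 0.55 [236.7, 177.4, 319.7, 234.4]
side wheel 0.21 [280.1, 189.0, 304.1, 206.6]
side handle 0.97 [239.0, 180.5, 280.6, 212.4]
side pawl 0.58 [254.3, 195.5, 271.4, 202.2]
side pawl 0.35 [213.0, 135.9, 228.8, 159.2]
1.05 [ 0.12310947 -0.5360365   0.23132777] [[ 9.74620150e-01  2.23865055e-01 -2.74500629e-05]
 [ 2.23865054e-01 -9.74620150e-01 -2.37909104e-05]
 [-3.20793379e-05  1.70419909e-05 -9.99999999e-01]] [ 0.76473059  0.05633852 -0.37434495]
```

```bash
python3 - <<'E'
import cv2
a=cv2.imread('pics/scene1.png');b=cv2.imread('pics/side1.png')
cv2.imwrite('pics/sc_crop.png',cv2.resize(a[140:300,130:330],None,fx=4,fy=4,interpolation=cv2.INTER_CUBIC)[:600])
cv2.imwrite('pics/sd_crop.png',cv2.resize(b[130:270,190:350],None,fx=4,fy=4,interpolation=cv2.INTER_CUBIC))
E
```

```text
(no output)
```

View pics/scene1.png

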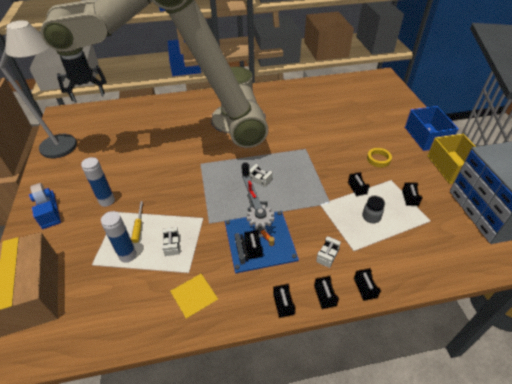

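View pics/side1.png

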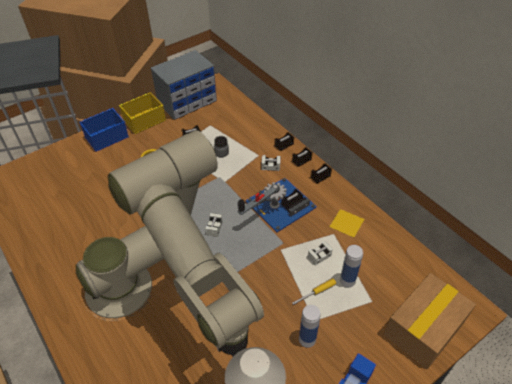

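View pics/wrist1.png

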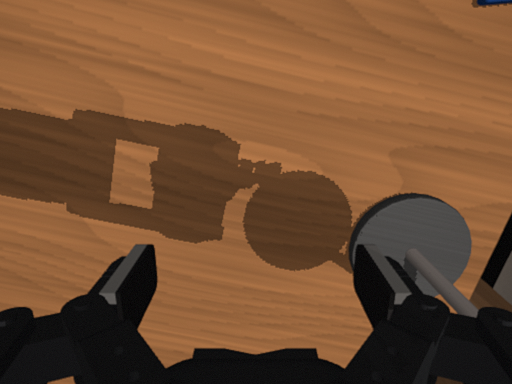

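```bash
echo
```

```text
(no output)
```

View pics/sc_crop.png

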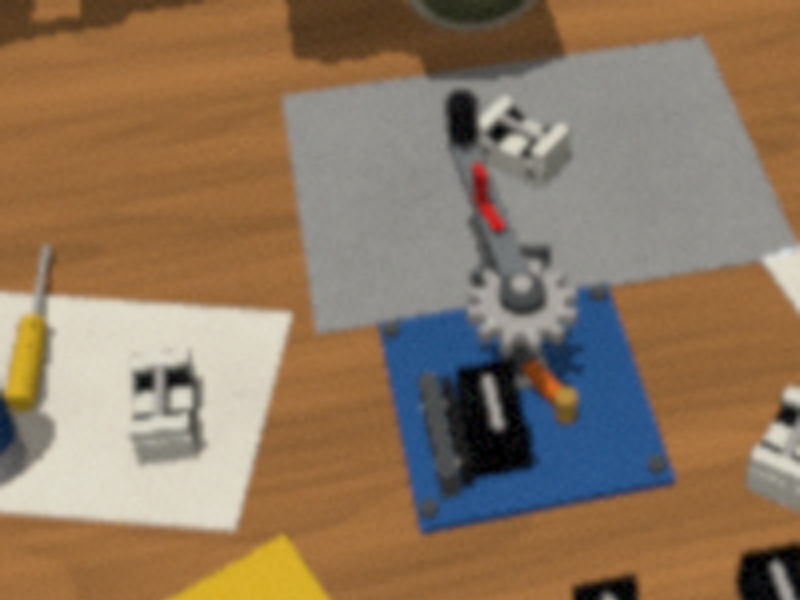

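View pics/sd_crop.png

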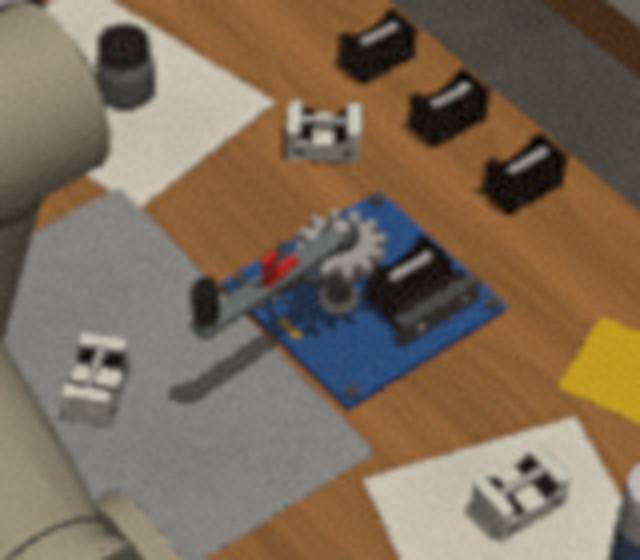

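```bash
python3 - <<'E'
from h import *
for n,d in (('scene',{'knobtop':(130+460/4,140+93/4,.16),'tabtop':(130+478/4,140+168/4,.15),'hub':(130+522/4,140+290/4,.1)}),('side',{'knobtop':(190+206/4,130+282/4,.16),'tabtop':(190+275/4,130+258/4,.15),'hub':(190+344/4,130+235/4,.1)})):
  dep=np.load(f'pics/{n}1.png.npy')
  for k,(u,v,z) in d.items():
    m=np.zeros((384,512),bool); m[int(v)-1:int(v)+3,int(u)-1:int(u)+3]=1
    P,_,_=pts(n,dep,m); print(n,k,ray_z(n,u,v,z).round(3),np.median(P,0).round(3), P[:,2].max().round(3))
  im=cv2.imread(f'pics/{n}1.png').astype(int); P,u,v=pts(n,dep)
  b,g,r=im[v,u].T
  m=(b>r+50)&(b>g+30)&(abs(P[:,2])<.03)&(P[:,0]>.3)&(P[:,0]<.8)&(abs(P[:,1])<.25)
  Q=P[m];print(n,m.sum(),Q[:,2].mean(),cv2.minAreaRect(Q[:,:2].astype(np.float32)))
E
```

```text
scene knobtop [ 0.481 -0.045  0.16 ] [ 0.484 -0.044  0.16 ] 0.164
scene tabtop [ 0.558 -0.045  0.15 ] [ 0.559 -0.046  0.15 ] 0.153
scene hub [ 0.644 -0.029  0.1  ] [ 0.656 -0.032  0.115] 0.12
scene 1843 0.012432969711898922 ((0.6761698722839355, -0.03911735862493515), (0.19930614531040192, 0.19174747169017792), 0.8813774585723877)
side knobtop [ 0.492 -0.047  0.16 ] [ 0.49  -0.046  0.161] 0.169
side tabtop [ 0.563 -0.053  0.15 ] [ 0.57  -0.042  0.13 ] 0.151
side hub [ 0.658 -0.034  0.1  ] [ 0.651 -0.042  0.116] 0.123
side 670 0.013728694223558394 ((0.6753562092781067, -0.043881818652153015), (0.1970365047454834, 0.19388675689697266), 1.4379212856292725)
```

```bash
python3 - <<'E'
from h import *
c,R,t=cam('wrist'); s=env.observe(); T=np.array(s['tool_rot'])
print(T.T@(-R.T@t-np.array(s['position'])), (T.T@R.T).round(3), c['fx'],c['cx'],c['cy'])
E
```

```text
[ 0.07415137  0.00014409 -0.14242042] [[-0.001 -0.957 -0.291]
 [ 1.    -0.    -0.002]
 [ 0.001 -0.291  0.957]] 337.6043753885835 254.84586432868318 185.1889891936789
```

>>> jog_arm(
  plan=[
    [[0, 0, -0.8, 0, 0, 0.5], [0.5, -0.4, -0.8, 0, 0, 0.5], [0.8, -0.7, -0.5, 0, 0, 0.5], [0.9, -0.8, 0, 0, 0, 0], [0.9, -0.8, 0, 0, 0, 0], [0.9, -0.8, 0, 0, 0, 0], [0.9, -0.8, 0, 0, 0, 0], [0.9, -0.8, 0, 0, 0, 0]],
  ],
  grip=-1,
)

```text
time_s: 1.85
position: [0.3513, -0.3251, 0.3155]
tool_rot: [[1.0, 0.001, 0.0], [0.001, -1.0, -0.0], [0.0, 0.0, -1.0]]
ft_force: [0.8, -1.0, -0.6]
grip_width: -0.0001
```

>>> jog_arm(
  plan=[
    [[0.7, -0.9, -0.1, 0, 0, 0], [0.7, -0.9, -0.1, 0, 0, 0], [0.7, -0.9, -0.1, 0, 0, 0], [0.7, -0.9, -0.1, 0, 0, 0], [0.7, -0.9, -0.1, 0, 0, 0], [0.7, -0.9, -0.1, 0, 0, 0], [0.7, -0.9, -0.1, 0, 0, 0], [0.7, -0.9, 0, 0, 0, 0], [0, 0, 0, 0, 0, 0]],
  ],
)

```text
time_s: 2.75
position: [0.5759, -0.0346, 0.3424]
tool_rot: [[1.0, 0.006, -0.0], [0.006, -1.0, 0.001], [-0.0, -0.001, -1.0]]
ft_force: [-0.8, -0.9, -0.3]
grip_width: -0.0
```

```bash
python3 - <<'E'
from h import *
im,d=save('wrist','w2.png')
print(env.observe()['position'])
np.save('pics/w2cam.npy',np.r_[np.array(vision.camera_info('wrist')['rvec']).ravel(),np.array(vision.camera_info('wrist')['tvec']).ravel()])
for q in ('knob','tab','pad','block','roller','wheel'):
    for r in spotter.trace('wrist',q)[:3]:
        P,u,v=pts('wrist',d,r['pixels'])
        top=P[P[:,2]>np.percentile(P[:,2],90)-.004]
        print(q,round(r['score'],2),r['rect'],'med',np.median(P,0).round(3),'top',top.mean(0).round(4),top.min(0).round(3),top.max(0).round(3))
E
```

```text
[ 0.57477909 -0.03658198  0.34259795]
knob 0.95 [225.9, 65.1, 286.1, 241.4] med [ 0.594 -0.042  0.112] top [ 0.5178 -0.0506  0.1479] [ 0.487 -0.062  0.126] [ 0.585 -0.038  0.355]
tab 0.74 [300.6, 1.5, 311.4, 69.8] med [ 0.704 -0.099  0.043] top [ 0.7038 -0.0998  0.0437] [ 0.665 -0.104  0.041] [ 0.74  -0.093  0.058]
tab 0.62 [224.6, 107.2, 281.8, 182.9] med [ 0.586 -0.046  0.118] top [ 0.5567 -0.0495  0.1502] [ 0.549 -0.054  0.146] [ 0.564 -0.045  0.152]
pad 0.85 [301.0, 2.3, 309.5, 69.5] med [ 0.703 -0.1    0.043] top [ 0.7032 -0.1006  0.0437] [ 0.664 -0.105  0.041] [ 0.74  -0.097  0.047]
block 0.83 [432.1, 63.5, 498.5, 127.1] med [ 0.633 -0.309  0.034] top [ 0.6325 -0.3163  0.0443] [ 0.593 -0.342  0.041] [ 0.669 -0.293  0.047]
block 0.74 [190.1, 219.0, 231.9, 271.8] med [0.421 0.024 0.033] top [0.4218 0.0316 0.0441] [0.396 0.011 0.041] [0.444 0.054 0.047]
block 0.61 [263.3, 0.3, 304.3, 66.9] med [ 0.708 -0.073  0.048] top [ 0.7065 -0.0744  0.0571] [ 0.667 -0.094  0.053] [ 0.737 -0.051  0.098]
roller 0.67 [0.0, 145.6, 16.8, 202.6] med [0.514 0.321 0.015] top [0.5003 0.3207 0.029 ] [0.485 0.319 0.024] [0.524 0.323 0.04 ]
roller 0.61 [216.4, 25.4, 291.8, 119.5] med [ 0.658 -0.028  0.097] top [ 0.6526 -0.0374  0.0975] [ 0.61  -0.079  0.094] [0.69  0.004 0.114]
roller 0.28 [495.1, 165.2, 512.0, 228.2] med [ 0.466 -0.412  0.015] top [ 0.4639 -0.4112  0.0157] [ 0.431 -0.416  0.013] [ 0.526 -0.406  0.019]
```

View pics/w2.png

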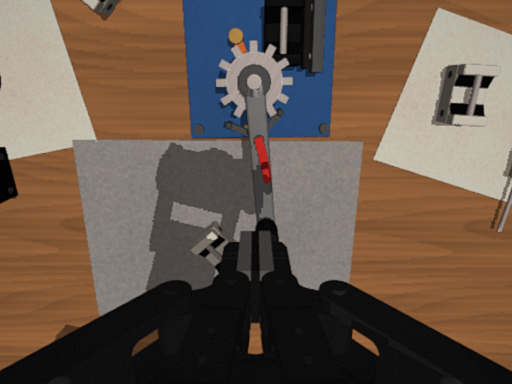

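```bash
python3 - <<'E'
from h import *
im=cv2.imread('pics/w2.png').astype(int); d=np.load('pics/w2.png.npy')
P,u,v=pts('wrist',d); b,g,r=im[v,u].T
# wheel: z .092-.100, circle fit
m=(P[:,2]>.091)&(P[:,2]<.100)&(abs(P[:,0]-.655)<.06)&(abs(P[:,1]+.035)<.06)
Q=P[m][:,:2].astype(np.float32); print('wheel',m.sum(),cv2.minEnclosingCircle(Q),Q.mean(0),P[m][:,2].mean())
hub=(P[:,2]>.113)&(P[:,2]<.122)&(abs(P[:,0]-.655)<.03)&(abs(P[:,1]+.035)<.03); print('hub',hub.sum(),P[hub].mean(0),P[hub].min(0),P[hub].max(0))
m=(r>120)&(g<70)&(b<70)&(P[:,2]>.11)&(P[:,2]<.16); print('red',m.sum(),P[m].min(0),P[m].max(0))
t=m&(P[:,2]>.146); print('tabtop',P[t].mean(0),P[t].min(0),P[t].max(0))
k=(P[:,2]>.155)&(P[:,2]<.165)&(P[:,0]<.53)&(P[:,0]>.45)&(abs(P[:,1]+.045)<.04); print('knobtop',k.sum(),P[k].mean(0),P[k].min(0),P[k].max(0))
h=(P[:,2]>.105)&(P[:,2]<.1135)&(P[:,0]<.64)&(P[:,0]>.48)&(abs(P[:,1]+.045)<.04)&(abs(r-b)<30)
l=cv2.fitLine(P[h][:,:2].astype(np.float32),cv2.DIST_HUBER,0,.01,.01).ravel();print('bar',h.sum(),l,np.degrees(np.arctan2(l[1],l[0])))
m=(b>r+50)&(b>g+30)&(abs(P[:,2]-.012)<.006); Q=P[m][:,:2]
print(cv2.minAreaRect(Q.astype(np.float32)))
# near edge
ys=np.linspace(-.125,.045,18); e=[(Q[abs(Q[:,1]-y)<.005,0].min(),y) for y in ys if (abs(Q[:,1]-y)<.005).sum()>5]
e=np.array(e);print(np.round(e[:,0],3), np.degrees(np.polyfit(e[:,1],e[:,0],1)[0]))
# roller top
m=(r>120)&(b<80)&(g<r-30)&(g>70)&(P[:,2]>.03)&(P[:,2]<.06)&(P[:,0]>.66)&(abs(P[:,1])<.05);print('roller',m.sum(),P[m].mean(0),P[m].min(0),P[m].max(0))
E
```

```text
wheel 2494 ((0.6411016583442688, -0.0327465683221817), 0.050775475800037384) [ 0.64922965 -0.03774091] 0.09708625681065118
hub 620 [ 0.64599798 -0.03836332  0.11524425] [ 0.62532171 -0.05423669  0.11300209] [ 0.66490734 -0.02144102  0.12122014]
red 291 [ 0.55345593 -0.05647479  0.11015649] [ 0.59089492 -0.03824768  0.15271691]
tabtop [ 0.55966919 -0.05031463  0.15073266] [ 0.55523801 -0.05375712  0.14891104] [ 0.56369045 -0.04649198  0.15271691]
knobtop 72 [ 0.49100891 -0.05852584  0.15960975] [ 0.48612689 -0.06384763  0.15503105] [ 0.49723881 -0.05094839  0.16222394]
bar 1628 [ 0.99744934  0.07137839  0.58335423 -0.04210331] 4.0931606
((0.661003053188324, -0.04570913314819336), (0.1728314757347107, 0.19253498315811157), 0.4145137071609497)
[0.577 0.577 0.577 0.576 0.575 0.575 0.575 0.576 0.687 0.687 0.576 0.576
 0.576 0.575 0.574 0.574 0.574 0.574] -0.7492817367111152
roller 225 [ 0.69843327 -0.01767729  0.04032792] [ 0.68382104 -0.02818459  0.03289947] [ 0.70923132 -0.00795445  0.04446911]
```

>>> jog_arm(
  plan=[
    [[-0.2, 0.5, 0.5, 0, 0, 0], [-0.25, 0.8, 0.8, 0, 0, 0], [0, 0, 1, 0, 0, 0], [0, 0, 1, 0, 0, 0], [0, 0, 1, 0, 0, 0], [0, 0, 0.5, 0, 0, 0], [0, 0, 0.25, 0, 0, 0], [0, 0, 0, 0, 0, 0]],
  ],
)

```text
time_s: 3.9
position: [0.5556, -0.091, 0.1409]
tool_rot: [[1.0, -0.0, -0.001], [-0.0, -1.0, 0.0], [-0.001, -0.0, -1.0]]
ft_force: [-0.2, 0.8, 1.1]
grip_width: 0.0002
```

```bash
python3 - <<'E'
from h import *
s=env.observe();print(s['position'],s['ft_force'])
im,d=save('wrist','w3.png'); im2,_=save('side','s3.png')
cv2.imwrite('pics/s3c.png',cv2.resize(im2[150:250,220:330,::-1],None,fx=5,fy=5,interpolation=cv2.INTER_CUBIC))
E
```

```text
[ 0.55558369 -0.09097111  0.140852  ] [-0.17322701  0.77501762  1.05070788]
```

View pics/w3.png

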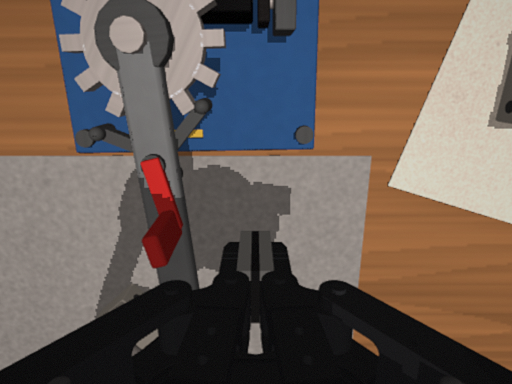

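View pics/s3c.png

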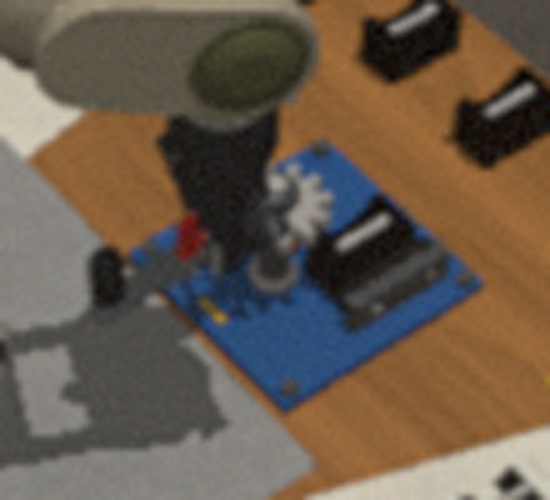

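>>> jog_arm(
  plan=[
    [[0, 0, 0.3, 0, 0, 0], [0.05, -0.1, 0, 0, 0, 0], [0, -0.1, 0, 0, 0, 0], [0, -0.1, 0, 0, 0, 0], [0, -0.05, 0, 0, 0, 0], [0, -0.05, 0, 0, 0, 0], [0, -0.05, 0, 0, 0, 0]],
  ],
)

```text
time_s: 4.7
position: [0.558, -0.0724, 0.1295]
tool_rot: [[1.0, 0.001, 0.0], [0.001, -1.0, -0.0], [0.0, 0.0, -1.0]]
ft_force: [-0.2, 0.0, 0.2]
grip_width: 0.0001
```

>>> jog_arm(
  plan=[
    [[0, -0.05, 0, 0, 0, 0], [0, -0.05, 0, 0, 0, 0], [0, -0.05, 0, 0, 0, 0]],
  ],
)

```text
time_s: 5.0
position: [0.5579, -0.0664, 0.1293]
tool_rot: [[1.0, 0.001, -0.0], [0.001, -1.0, -0.0], [-0.0, 0.0, -1.0]]
ft_force: [-0.3, -1.0, 0.9]
grip_width: 0.0001
```

>>> jog_arm(
  plan=[
    [[0, -0.05, 0, 0, 0, 0], [0, -0.05, 0, 0, 0, 0], [0, -0.05, 0, 0, 0, 0]],
  ],
)

```text
time_s: 5.3
position: [0.5579, -0.0604, 0.1293]
tool_rot: [[1.0, 0.001, -0.0], [0.001, -1.0, 0.0], [-0.0, -0.0, -1.0]]
ft_force: [-0.4, -0.8, -0.2]
grip_width: -0.0001
```

```bash
python3 - <<'E'
from h import *
s=env.observe();print(s['position'],s['ft_force'])
im,d=save('wrist','w4.png')
E
```

```text
[ 0.55792937 -0.06041876  0.12929625] [-0.40785143 -0.84980563 -0.22394327]
```

View pics/w4.png

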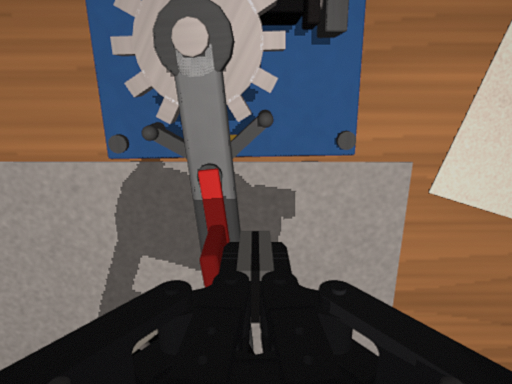

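>>> jog_arm(
  plan=[
    [[0, -0.05, 0, 0, 0, 0], [0, -0.05, 0, 0, 0, 0], [0, -0.05, 0, 0, 0, 0]],
  ],
)

```text
time_s: 5.65
position: [0.5579, -0.0546, 0.1293]
tool_rot: [[1.0, 0.001, -0.0], [0.001, -1.0, -0.0], [-0.0, 0.0, -1.0]]
ft_force: [-0.9, -1.9, 0.2]
grip_width: 0.0
```

>>> jog_arm(
  plan=[
    [[0, -0.05, 0, 0, 0, 0], [0, -0.05, 0, 0, 0, 0], [0, -0.05, 0, 0, 0, 0]],
  ],
)

```text
time_s: 5.95
position: [0.5579, -0.0484, 0.1293]
tool_rot: [[1.0, 0.001, -0.0], [0.001, -1.0, -0.0], [-0.0, 0.0, -1.0]]
ft_force: [-1.0, -1.8, -0.0]
grip_width: 0.0
```

```bash
python3 - <<'E'
from h import *
s=env.observe();print(s['position'],s['ft_force'])
im,d=save('wrist','w5.png')
E
```

```text
[ 0.55787525 -0.04842382  0.12932715] [-0.96483593 -1.75113885 -0.04161895]
```

View pics/w5.png

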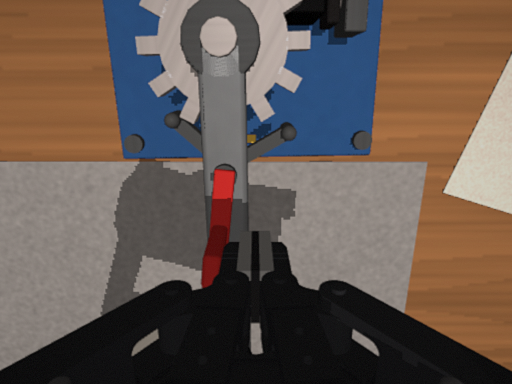

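>>> jog_arm(
  plan=[
    [[0, 0.5, 0, 0, 0, 0], [0, 0.3, -0.5, 0, 0, 0], [0, 0, -1, 0, 0, 0], [0, 0, -1, 0, 0, 0], [0, 0, -0.5, 0, 0, 0], [0, 0, 0, 0, 0, 0]],
  ],
)

```text
time_s: 6.6
position: [0.559, -0.0806, 0.2525]
tool_rot: [[1.0, 0.001, 0.006], [0.001, -1.0, -0.002], [0.006, 0.002, -1.0]]
ft_force: [0.1, -0.2, -1.0]
grip_width: 0.0002
```

```bash
cat > m.py <<'E'
from h import *
import sys
def meas(f):
    s=env.observe();print(s['time_s'],s['position'].round(4),s['ft_force'].round(2))
    im,d=save('wrist',f); im=im[:,:,::-1].astype(int)
    P,u,v=pts('wrist',d); b,g,r=im[v,u].T
    h=(P[:,2]>.105)&(P[:,2]<.1135)&(P[:,0]<.62)&(P[:,0]>.48)&(abs(P[:,1]+.045)<.09)&(abs(r-b)<30)
    if h.sum()>30:
        l=cv2.fitLine(P[h][:,:2].astype(np.float32),cv2.DIST_HUBER,0,.01,.01).ravel();sl=l[1]/l[0];print('bar',h.sum(),'angle',-np.arctan(sl),'y at .65',l[3]+(.65-l[2])*sl)
        m=(r>100)&(g<70)&(b<70)&(P[:,2]>.11)&(P[:,2]<.16)
        t=m&(P[:,2]>.147); print('tabtop',t.sum(),P[t].mean(0).round(4),'off line',(P[t][:,1]-(l[3]+(P[t][:,0]-l[2])*sl)).mean())
    k=(P[:,2]>.156)&(P[:,2]<.165)&(P[:,0]<.56)&(P[:,0]>.45)&(abs(P[:,1]+.045)<.12)&(r<70)
    if k.sum(): print('knob',k.sum(),P[k].mean(0).round(4),P[k].min(0).round(3),P[k].max(0).round(3))
    m=(r>120)&(b<80)&(g<r-30)&(g>70)&(P[:,2]>.03)&(P[:,2]<.06)&(P[:,0]>.66)&(abs(P[:,1])<.06)
    if m.sum(): print('roller',m.sum(),P[m].mean(0).round(4))
if __name__=='__main__': meas(sys.argv[1])
E
python3 m.py w6.png
```

```text
6.6 [ 0.559  -0.0806  0.2525] [ 0.05 -0.21 -1.  ]
bar 2940 angle -0.00866506 y at .65 -0.033247113
tabtop 110 [ 0.5563 -0.0293  0.1479] off line 0.004799483319247079
knob 599 [ 0.4862 -0.0338  0.1577] [ 0.473 -0.045  0.156] [ 0.498 -0.021  0.16 ]
roller 269 [ 0.7001 -0.0095  0.0374]
```

View pics/w6.png

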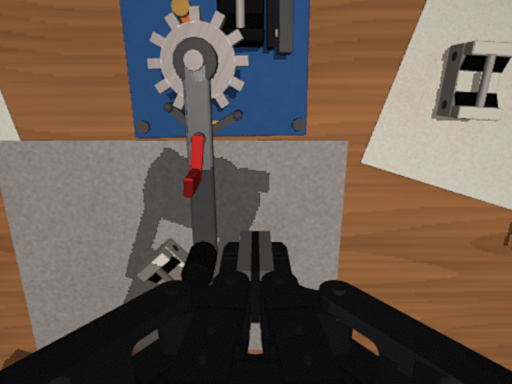

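```bash
python3 m.py w7.png; python3 -c "
from h import *
s=env.observe();print(s['position'],s['ft_force'])
im=cv2.imread('pics/w7.png').astype(int);d=np.load('pics/w7.png.npy');P,u,v=pts('wrist',d);b,g,r=im[v,u].T
m=(b>r+50)&(b>g+30)&(abs(P[:,2]-.012)<.006); Q=P[m][:,:2];print(cv2.minAreaRect(Q.astype(np.float32)))
# hub cylinder top disc
hub=(P[:,2]>.113)&(P[:,2]<.122)&(abs(P[:,0]-.655)<.03)&(abs(P[:,1]+.035)<.03);print(hub.sum(),cv2.minEnclosingCircle(P[hub][:,:2].astype(np.float32)))
w=(P[:,2]>.092)&(P[:,2]<.100)&(abs(P[:,0]-.65)<.046)&(abs(P[:,1]+.034)<.046);print(cv2.minEnclosingCircle(P[w][:,:2].astype(np.float32)))
"
```

```text
6.65 [ 0.5583 -0.0804  0.2502] [ 0.29  0.65 -0.11]
bar 2975 angle 0.0014739011 y at .65 -0.035722815
tabtop 140 [ 0.5566 -0.0294  0.1484] off line 0.006220033379617085
knob 635 [ 0.4871 -0.0342  0.1584] [ 0.474 -0.046  0.156] [ 0.498 -0.022  0.161]
roller 234 [ 0.6995 -0.0097  0.0383]
[ 0.55781468 -0.08027823  0.2487512 ] [-0.22920412  0.57613574 -0.14336752]
((0.6438447833061218, -0.039984896779060364), (0.13710930943489075, 0.19326245784759521), 0.48403143882751465)
351 ((0.6486040353775024, -0.03255220875144005), 0.007881607860326767)
((0.6442774534225464, -0.03803376480937004), 0.05001189559698105)
```

>>> jog_arm(
  plan=[
    [[-0.9, -0.6, 0, 0, 0, 0], [-0.9, -0.55, 0, 0, 0, 0], [0, 0, 0.5, 0, 0, 0], [0, 0, 1, 0, 0, 0], [0, 0, 1, 0, 0, 0], [0, 0, 0.5, 0, 0, 0], [0, 0, 0, 0, 0, 0]],
  ],
  grip=0.4,
  squeeze=40,
)

```text
time_s: 7.4
position: [0.4838, -0.0338, 0.1258]
tool_rot: [[1.0, 0.001, -0.008], [0.001, -1.0, 0.003], [-0.008, -0.003, -1.0]]
ft_force: [0.4, -0.3, 0.4]
grip_width: 0.0597
```

```bash
python3 - <<'E'
from h import *
s=env.observe();print(s['position'],s['ft_force'],s['grip_width'])
im,d=save('wrist','w8.png'); im2,_=save('scene','c8.png')
cv2.imwrite('pics/c8c.png',cv2.resize(im2[140:280,200:320,::-1],None,fx=4,fy=4,interpolation=cv2.INTER_CUBIC))
E
```

```text
[ 0.483844   -0.03383762  0.1258284 ] [ 0.41059171 -0.30473292  0.43075682] 0.05968334166459232
```

View pics/w8.png

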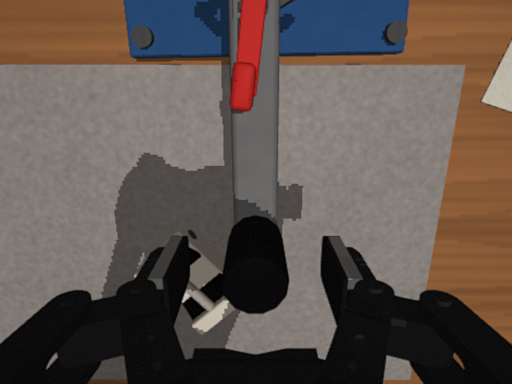

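View pics/c8c.png

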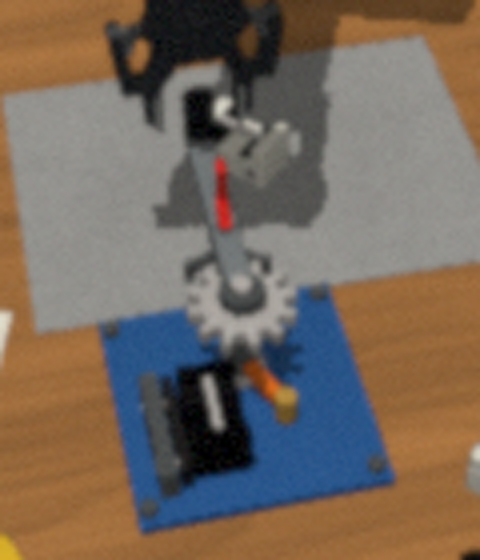

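>>> jog_arm(
  plan=[
    [[0.03, 0, 0.02, 0, 0, 0], [0, 0, 0, 0, 0, 0], [0, 0, 0, 0, 0, 0]],
  ],
  grip=-0.3,
)

```text
time_s: 7.8
position: [0.4874, -0.0347, 0.1292]
tool_rot: [[1.0, 0.001, 0.001], [0.001, -1.0, -0.0], [0.001, 0.0, -1.0]]
ft_force: [-0.0, 0.1, -0.0]
grip_width: 0.0297
```

>>> jog_arm(
  plan=[
    [[0.012, 0.31, 0, 0, 0, -0.5], [0.012, 0.31, 0, 0, 0, -0.5], [0.012, 0.31, 0, 0, 0, -0.5], [0.012, 0.31, 0, 0, 0, -0.5], [0.012, 0.31, 0, 0, 0, -0.5], [0, 0, 0, 0, 0, 0]],
  ],
)

```text
time_s: 8.4
position: [0.4992, -0.0963, 0.1289]
tool_rot: [[0.93, 0.366, 0.001], [0.366, -0.93, -0.001], [0.001, 0.001, -1.0]]
ft_force: [0.7, 1.3, -0.6]
grip_width: 0.0297
```

```bash
python3 - <<'E'
from h import *
for i in range(2):
  s=env.observe();print(s['position'],s['ft_force'],s['grip_width']); im,d=save('wrist','w9.png')
im2,_=save('scene','c9.png')
cv2.imwrite('pics/c9c.png',cv2.resize(im2[140:280,200:320,::-1],None,fx=4,fy=4,interpolation=cv2.INTER_CUBIC))
E
```

```text
[ 0.49924444 -0.09625557  0.12886785] [ 0.7499442   1.30489619 -0.61764009] 0.029702311345088286
[ 0.49888775 -0.09556345  0.12878641] [ 0.85330579 -1.64369264  0.16175844] 0.029996226253315505
```

View pics/w9.png

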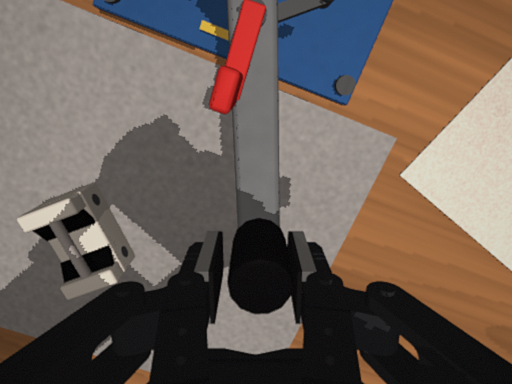

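View pics/c9c.png

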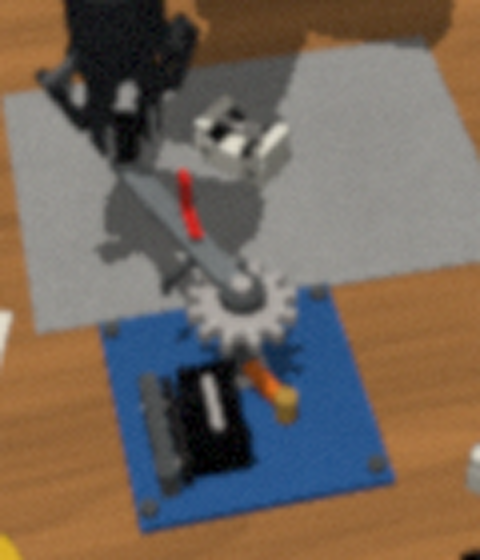

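>>> jog_arm(
  plan=[
    [[0.003, -0.155, 0, 0, 0, 0.25], [0.003, -0.155, 0, 0, 0, 0.25], [0.003, -0.155, 0, 0, 0, 0.25], [0.003, -0.155, 0, 0, 0, 0.25]],
  ],
)

```text
time_s: 8.95
position: [0.4912, -0.0715, 0.1287]
tool_rot: [[0.975, 0.222, 0.0], [0.222, -0.975, -0.002], [-0.0, 0.002, -1.0]]
ft_force: [0.0, -6.3, -0.3]
grip_width: 0.0303
```

>>> jog_arm(
  plan=[
    [[0.003, -0.155, 0, 0, 0, 0.25], [0.003, -0.155, 0, 0, 0, 0.25], [0.003, -0.155, 0, 0, 0, 0.25], [0.003, -0.155, 0, 0, 0, 0.25]],
  ],
)

```text
time_s: 9.35
position: [0.4872, -0.047, 0.1287]
tool_rot: [[0.997, 0.073, -0.001], [0.073, -0.997, -0.002], [-0.001, 0.002, -1.0]]
ft_force: [-3.0, -5.7, -0.3]
grip_width: 0.0303
```

>>> jog_arm(
  plan=[
    [[0.003, -0.155, 0, 0, 0, 0.25], [0.003, -0.155, 0, 0, 0, 0.25], [0.003, -0.155, 0, 0, 0, 0.25], [0.003, -0.155, 0, 0, 0, 0.25]],
  ],
)

```text
time_s: 9.75
position: [0.4869, -0.0221, 0.1286]
tool_rot: [[0.997, -0.077, -0.001], [-0.077, -0.997, -0.001], [-0.001, 0.002, -1.0]]
ft_force: [-2.9, -4.6, 1.0]
grip_width: 0.0299
```

```bash
cat > l.py <<'E'
from h import *
import sys
n=sys.argv[1]
C=np.array([.65,-.035])
im,d=save('wrist','w%s.png'%n)
s=env.observe();p=s['position'][:2]-C; print(s['time_s'],s['position'],s['ft_force'],s['grip_width'],'handle',np.arctan2(p[1],-p[0]),'r',np.hypot(*p),'toolyaw',-np.arctan2(s['tool_rot'][1][0],s['tool_rot'][0][0]))
th=np.arctan2(p[1],-p[0]); t=np.array([np.sin(th),np.cos(th)]); print('tang',-s['ft_force'][:2]@t)
im2,_=save('scene','c%s.png'%n)
cv2.imwrite('pics/c%sc.png'%n,cv2.resize(im2[140:280,200:320,::-1],None,fx=4,fy=4,interpolation=cv2.INTER_CUBIC))
E
python3 l.py 10
```

```text
9.8 [ 0.48692798 -0.0212654   0.12866961] [-2.82054805 -2.18993571  0.02445541] 0.03001502162902627 handle 0.08402585347286397 r 0.16364939017331737 toolyaw 0.07801414812689149
tang 2.4189295824517374
```

View pics/w10.png

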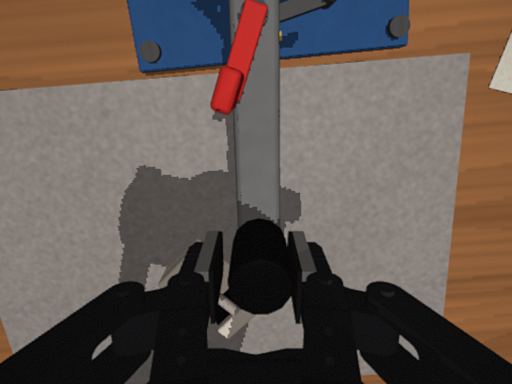

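View pics/c10c.png

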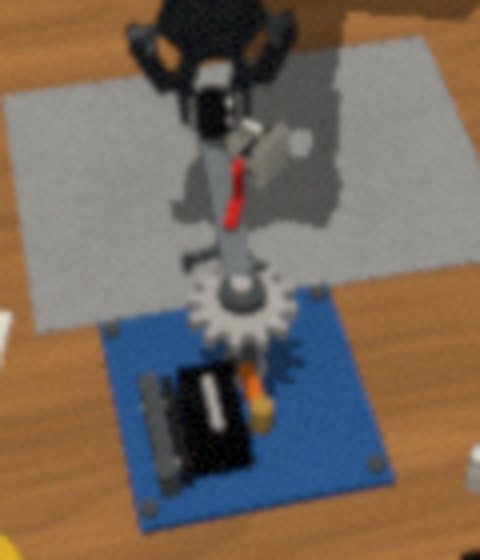

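>>> jog_arm(
  plan=[
    [[-0.01, -0.062, 0, 0, 0, 0.1], [-0.01, -0.062, 0, 0, 0, 0.1], [-0.01, -0.062, 0, 0, 0, 0.1], [0, -0.062, 0, 0, 0, 0.1]],
  ],
)

```text
time_s: 10.25
position: [0.488, -0.0124, 0.1287]
tool_rot: [[0.991, -0.135, 0.001], [-0.135, -0.991, -0.001], [0.002, 0.0, -1.0]]
ft_force: [1.2, -4.9, -0.0]
grip_width: 0.0299
```

>>> jog_arm(
  plan=[
    [[0, -0.05, 0, 0, 0, 0.08], [0, -0.05, 0, 0, 0, 0.08]],
  ],
)

```text
time_s: 10.45
position: [0.4886, -0.0085, 0.1287]
tool_rot: [[0.987, -0.159, 0.001], [-0.159, -0.987, -0.001], [0.001, 0.0, -1.0]]
ft_force: [1.1, -4.7, -0.2]
grip_width: 0.0299
```

```bash
python3 l.py 11
```

```text
10.5 [ 0.48858317 -0.00822809  0.12867515] [ 2.09671339 -3.89681276 -0.66870519] 0.02994709058378733 handle 0.16435956439760765 r 0.1636219035967747 toolyaw 0.1598099826035515
tang 3.501231342082196
```

View pics/c11c.png

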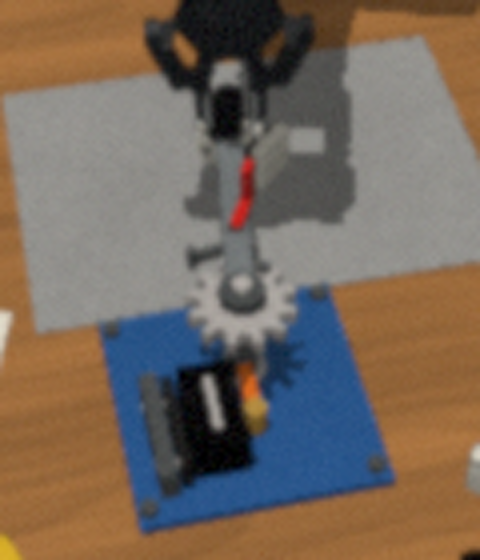

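>>> jog_arm(
  plan=[
    [[0, -0.05, 0, 0, 0, 0.08], [0, -0.05, 0, 0, 0, 0.08], [0, -0.05, 0, 0, 0, 0.08]],
  ],
)

```text
time_s: 10.85
position: [0.4894, -0.0028, 0.1286]
tool_rot: [[0.981, -0.194, 0.001], [-0.194, -0.981, -0.001], [0.001, 0.001, -1.0]]
ft_force: [1.9, -5.6, -0.9]
grip_width: 0.0302
```

>>> jog_arm(
  plan=[
    [[0, -0.05, 0, 0, 0, 0.08], [0, -0.05, 0, 0, 0, 0.08]],
  ],
)

```text
time_s: 11.05
position: [0.4902, 0.0011, 0.1286]
tool_rot: [[0.976, -0.217, 0.001], [-0.217, -0.976, -0.001], [0.001, 0.001, -1.0]]
ft_force: [1.6, -6.9, -0.9]
grip_width: 0.0299
```

>>> jog_arm(
  plan=[
    [[0, -0.05, 0, 0, 0, 0.08], [0, -0.05, 0, 0, 0, 0.08]],
  ],
)

```text
time_s: 11.25
position: [0.491, 0.0048, 0.1287]
tool_rot: [[0.971, -0.241, 0.001], [-0.241, -0.971, -0.001], [0.001, 0.001, -1.0]]
ft_force: [1.2, -7.5, -0.2]
grip_width: 0.0302
```

```bash
python3 l.py 12
```

```text
11.3 [0.4910708  0.00501088 0.12868102] [ 1.72191061 -7.86775981 -0.62899272] 0.02977714904220413 handle 0.24662774627232623 r 0.16388825573625102 toolyaw 0.24353647523095343
tang 7.209312102467198
```

View pics/c12c.png

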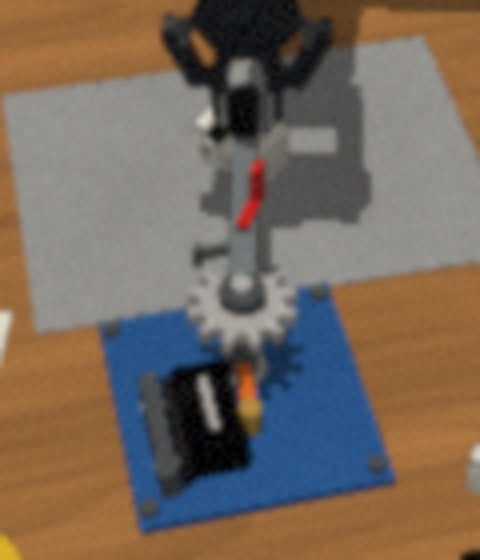

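>>> jog_arm(
  plan=[
    [[0, -0.02, 0, 0, 0, 0.03], [0, -0.02, 0, 0, 0, 0.03]],
  ],
)

```text
time_s: 11.55
position: [0.4913, 0.0061, 0.1286]
tool_rot: [[0.969, -0.249, 0.0], [-0.249, -0.969, -0.002], [0.001, 0.002, -1.0]]
ft_force: [0.0, -10.4, -0.1]
grip_width: 0.0298
```

```bash
python3 l.py 13
```

```text
11.6 [0.49136188 0.00615975 0.12863531] [-0.55899562 -8.85226631 -0.23731635] 0.03011402407191084 handle 0.2538592753180272 r 0.16389075542017725 toolyaw 0.251870737352344
tang 8.708941739046967
```

```bash
python3 - <<'E'
from h import *
F=[]
for i in range(6):
    if i%2==0: im,d=vision.get_image('wrist')
    else: vision.get_image('side')
    F.append(env.observe()['ft_force'])
print(np.array(F).round(1)); print(env.observe()['position'])
E
```

```text
[[ 1.9 -8.4  0.4]
 [-0.1 -8.6  0.2]
 [ 0.3 -8.7 -0.5]
 [ 0.4 -7.5  0.6]
 [ 0.4 -7.8  0.6]
 [ 0.3 -8.5  0.3]]
[0.4913448  0.00613407 0.12863088]
```

View pics/c13c.png

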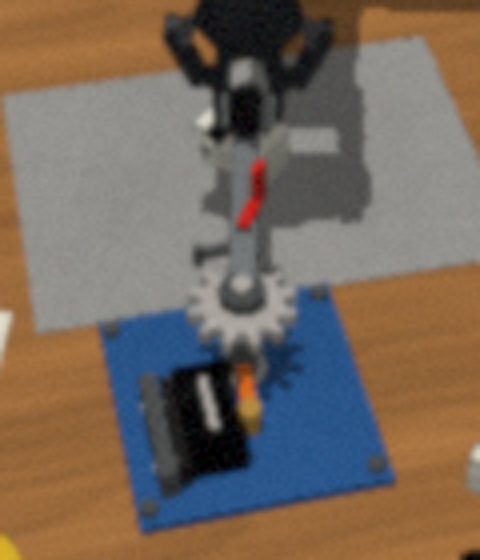

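>>> jog_arm(
  plan=[
    [[0, -0.01, 0, 0, 0, 0]],
  ],
)

```text
time_s: 12.05
position: [0.4914, 0.0064, 0.1286]
tool_rot: [[0.969, -0.249, 0.0], [-0.249, -0.969, -0.002], [0.001, 0.002, -1.0]]
ft_force: [0.2, -10.2, 0.0]
grip_width: 0.03
```

```bash
python3 l.py 14
```

```text
12.1 [0.49138954 0.00642532 0.12864409] [ 0.53934744 -9.58626796  0.25546322] 0.02971034809161284 handle 0.2554696960559507 r 0.16393088469400915 toolyaw 0.2515342379136286
tang 9.13884981886248
```

>>> jog_arm(
  plan=[
    [[0, -0.006, 0, 0, 0, 0.01]],
  ],
)

```text
time_s: 12.25
position: [0.4914, 0.0066, 0.1286]
tool_rot: [[0.968, -0.25, 0.0], [-0.25, -0.968, -0.002], [0.001, 0.002, -1.0]]
ft_force: [1.8, -9.3, -0.0]
grip_width: 0.0301
```

>>> jog_arm(
  plan=[
    [[0, -0.006, 0, 0, 0, 0.01]],
  ],
)

```text
time_s: 12.35
position: [0.4915, 0.0068, 0.1286]
tool_rot: [[0.968, -0.252, 0.0], [-0.252, -0.968, -0.002], [0.001, 0.002, -1.0]]
ft_force: [0.5, -10.1, -0.1]
grip_width: 0.0303
```

```bash
python3 l.py 15; python3 l.py 15
```

```text
12.4 [0.4914797  0.00680869 0.1286362 ] [-3.98654800e-03 -9.81060047e+00 -6.04628430e-01] 0.02967774035265151 handle 0.2578712402696492 r 0.16394100205357715 toolyaw 0.25464338745781345
tang 9.487230124315138
12.5 [0.49148514 0.00680196 0.12864323] [ 0.28598647 -9.07384604 -0.04228746] 0.029569341470071044 handle 0.25784004523428655 r 0.1639340210716299 toolyaw 0.2545822527835563
tang 8.700967530784586
```

>>> jog_arm(
  plan=[
    [[0, -0.006, 0, 0, 0, 0.01]],
  ],
)

```text
time_s: 12.65
position: [0.4915, 0.007, 0.1286]
tool_rot: [[0.967, -0.253, 0.0], [-0.253, -0.967, -0.002], [0.001, 0.002, -1.0]]
ft_force: [-0.4, -9.8, -0.5]
grip_width: 0.0301
```

>>> jog_arm(
  plan=[
    [[0, -0.006, 0, 0, 0, 0.01]],
  ],
)

```text
time_s: 12.75
position: [0.4916, 0.0072, 0.1286]
tool_rot: [[0.967, -0.255, 0.0], [-0.255, -0.967, -0.002], [0.001, 0.002, -1.0]]
ft_force: [-1.0, -10.5, -0.7]
grip_width: 0.0301
```

```bash
python3 l.py 16; python3 l.py 16
```

```text
12.8 [0.49158397 0.00720105 0.12863026] [ 0.05967784 -9.36507967  0.72145442] 0.02972370292110964 handle 0.2603476265348883 r 0.1639407425759829 toolyaw 0.25767665307507015
tang 9.034119591784545
12.9 [0.49158906 0.00720158 0.12863192] [  0.29928301 -10.97402962  -0.46776261] 0.030127833906001943 handle 0.26035871919260184 r 0.16393596297285495 toolyaw 0.2575610186259175
tang 10.5271359556721
```

>>> jog_arm(
  plan=[
    [[0, 0, 0, 0, 0, 0], [0, 0, 0, 0, 0, 0], [0, 0, 0, 0, 0, 0]],
  ],
  grip=0.4,
)

```text
time_s: 13.25
position: [0.4912, 0.0088, 0.1285]
tool_rot: [[0.967, -0.254, -0.0], [-0.254, -0.967, 0.001], [-0.001, -0.001, -1.0]]
ft_force: [-0.2, -0.0, -0.2]
grip_width: 0.0597
```

>>> jog_arm(
  plan=[
    [[0, 0, -0.4, 0, 0, 0], [0, 0, -0.9, 0, 0, 0], [0, 0, -1, 0, 0, 0], [0, 0, -1, 0, 0, 0], [0, 0, -0.5, 0, 0, 0], [0, 0, 0, 0, 0, 0], [0, 0, 0, 0, 0, 0]],
  ],
)

```text
time_s: 13.95
position: [0.4911, 0.0087, 0.2799]
tool_rot: [[0.967, -0.254, -0.001], [-0.254, -0.967, 0.001], [-0.001, -0.0, -1.0]]
ft_force: [-0.6, -0.5, -0.5]
grip_width: 0.0597
```

```bash
python3 l.py 17; python3 m.py w17b.png; python3 - <<'E'
from h import *
im,d=save('wrist','w18.png')
for q in ('block','pad','roller'):
    for r in spotter.trace('wrist',q)[:3]:
        P,u,v=pts('wrist',d,r['pixels']); print(q,round(r['score'],2),r['rect'],np.median(P,0).round(3),P.min(0).round(3),P.max(0).round(3))
E
```

```text
14.0 [0.49095938 0.00860223 0.27932185] [-0.47664956  0.07467818 -0.0997983 ] 0.059785627722427105 handle 0.2675830491776985 r 0.16490929046738959 toolyaw 0.25703461075179324
tang 0.05400616158582133
14.05 [0.4909 0.0086 0.2792] [ 0.29  0.97 -0.37]
bar 3056 angle 0.21099216 y at .65 -0.033968236
tabtop 196 [ 0.5626 -0.004   0.1496] off line 0.011281804589645297
knob 743 [4.898e-01 4.000e-04 1.596e-01] [ 0.477 -0.012  0.156] [0.502 0.013 0.162]
block 0.83 [232.5, 184.7, 298.1, 249.5] [0.407 0.017 0.035] [ 0.35  -0.022 -0.001] [0.446 0.065 0.046]
pad 0.75 [216.9, 0.7, 290.1, 24.6] [ 0.625 -0.014  0.096] [ 0.609 -0.069  0.011] [0.654 0.007 0.112]
roller 0.96 [219.6, 0.0, 292.8, 23.5] [ 0.624 -0.015  0.097] [ 0.609 -0.07   0.011] [0.636 0.004 0.111]
roller 0.55 [226.9, 2.3, 303.7, 192.6] [ 0.56  -0.012  0.113] [ 0.43 -0.06 -0.  ] [0.629 0.027 0.163]
```

View pics/w18.png

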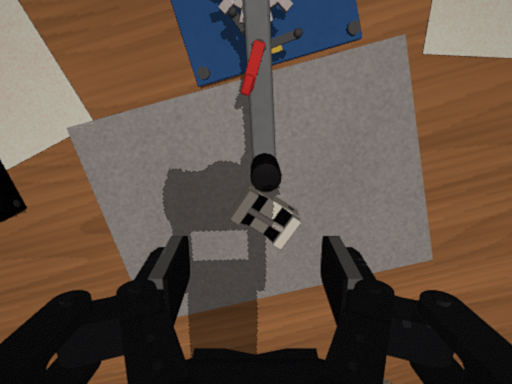

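View pics/c17c.png

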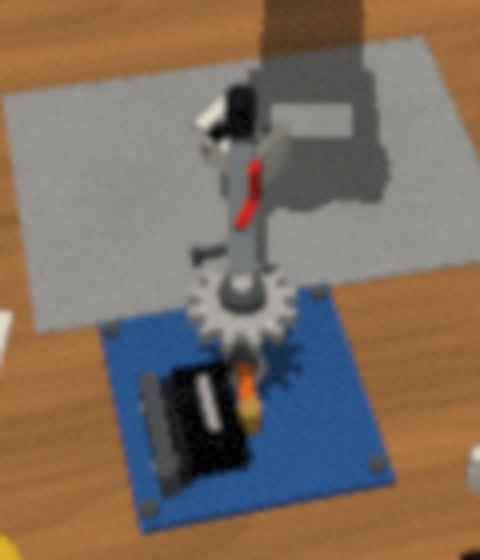

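```bash
python3 - <<'E'
from h import *
save('scene','c18.png')
for n in (11,12,13,14,15,16,17,18):
    im=cv2.imread(f'pics/c{n}.png').astype(float)[140:280,200:320]; b,g,r=im[...,0],im[...,1],im[...,2]
    w=np.clip(r-np.maximum(g,b)-60,0,None); yy,xx=np.mgrid[:140,:120]
    w[:, 80:]=0; w[:30]=0; red=w*(yy<62); 
    c=[(red*xx).sum()/red.sum(),(red*yy).sum()/red.sum()]
    o=np.clip(r-b-70,0,None)*(yy>88)*(yy<110)*(xx>56)*(xx<72); co=[(o*xx).sum()/o.sum(),(o*yy).sum()/o.sum()]
    print(n,np.round(c,2),np.round(co,2),round(red.sum()),round(o.sum()))
E
```

```text
11 [60.32 49.44] [62.23 97.53] 2396 2510
12 [62.43 49.46] [61.38 97.56] 2402 2406
13 [62.59 49.43] [61.32 97.57] 2550 2425
14 [62.63 49.36] [61.33 97.61] 2587 2492
15 [62.63 49.34] [61.3 97.6] 2531 2473
16 [62.75 49.35] [61.31 97.64] 2444 2452
17 [61.84 49.27] [61.31 97.6 ] 2347 2513
18 [61.83 49.28] [61.31 97.62] 2367 2497
```

```bash
python3 - <<'E'
from h import *
print(env.observe()['time_s']); print(close_job())
E
```

```text
14.35
the job is handed in; nothing more can be done
None
```

I flipped the red pawl tab to tighten, then tightened the clamp by the knob until the block sat against the pad. I handed it in at about 14.4 s.

- **Method:** I pushed the tab over with closed fingers, then held the knob loosely between the fingers. I swung the handle back about 0.37 rad for a fresh bite, then clockwise with the pull creeping up at the end.
- **Force:** the pull along the swing read about 10 N while still moving at the end. The highest single reading was about 11 N, with noise up to about 1 N, and none passed 13 N.
- **Pawl:** after letting go, the tab stood about 11 mm to the tighten side, which is its full throw.
- **Clamp:** the scene camera showed no gap between block and pad. The roller had not moved between the last pull and after release, to within about 0.2 mm.
- **Gripper:** open and clear above the knob, touching nothing. I moved none of the bystanders that I could see.

**What disagreed or went unchecked:**
- The handle itself sprang back about 0.035 rad on release, but the finger and roller did not follow it.
- I judged the firmness from the pull force; I did not measure how far the pad was pressed in.

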